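# Close, prop and steady a tilting cartridge carrier

### The arm

A 7-joint arm with a two-finger parallel gripper is mounted at the origin on the work surface. World frame = base frame: x ahead of the robot, y to its left, z up, the work surface at z = 0. Lengths are in m, angles in degrees, forces in N, time in s.
With the tool pointing down it reaches from about 0.4 to 0.875 m from the base axis. Payload 6.5 kg.
Tool frame: the origin (TCP) lies between the finger pads, 19 mm behind the fingertips; this is the grasp point; z points along the fingers, y is the line along which they close (so a half turn about z gives the same grasp; the last joint's range is limited). The gripper opens to 85 mm and grips with 20 to 120 N. Pads are 22 mm wide; open, the fingers measure 114 mm over their backs; the gripper's body (76 mm by 85 mm) begins 54 mm behind the grasp point. The pads swing forward as they close: fully open they stand 13 mm farther back than shut.
Start: joints at [60.092, 30.733, -0.252, 88.115, 0.149, 61.152, -4.079], TCP at [0.286, -0.584, 0.25] pointing down, gripper open.
Joint ranges: [-154.64, 154.64], [-21.42, 123.67], [-72.66, 72.17], [13.99, 137.28], [-74.86, 254.86], [10.95, 109.41], [-158.01, 158.01]. Speed limits (degrees/s): [136.94, 136.94, 180, 180, 180, 180, 180].

### API

Orientations are given as [roll, pitch, yaw] about the fixed x, y, z axes, in that order (R = Rz(yaw) Ry(pitch) Rx(roll)).
In Python, from cell import bot, imaging gives the robot as it stands.
- The arm moves only by the shell command python3 -m crank 'ROWS' [FORCE]. ROWS is a JSON object whose one key "moves" holds one flat list of numbers, 7 for each row, row after row: the turn, a rotation vector about the tool's x, y, z in rad, then the shift along the tool's x, y, z in cm, then the finger opening in cm, from 0 to 8.54. In form: {"moves": [rx, ry, rz, tx, ty, tz, grip, rx, ry, rz, tx, ty, tz, grip, ...]}. A call has 1 to 12 rows; each row shifts and turns the commanded pose from where the row before left it, along the tool's axes as they then stand; what a row does not reach is not made up. A row lasts 1/10 s, in which the tool goes at most 50 mm and 8.59 degrees, less where a joint would pass 70% of its speed; a pose out of reach is approached as far as the arm can. A call is refused whole if a number of a shift passes 5 or a number of a turn 0.15, either way. A call with a gripper value outside its range is refused whole. The fingers move at their own pace and stop on an object; FORCE is the grip in N (left out, the last holds). Time passes only in rows, so rows that do not move let the fingers close. It gives the time, the measured TCP pose, the force, the opening and the grip force at its end, in the units of the state.
- bot.read_state(): the state, without advancing time (a new reading comes with each control period).
- imaging.camera(name): name is "scene" or "side" or "wrist"; returns (picture, depth): 480x640x3 uint8, red, green, blue; 480x640 float32, m along the optical axis (not along the pixel's ray), 0 where there is no reading.
- imaging.camera_info(name): a dict with "mtx" (3x3 intrinsics, pixels), "extrinsics" (4x4, takes a point from camera to world coordinates); the wrist camera has in their place "T_tool_cam" (4x4, takes a point from camera to tool coordinates, whose origin is the TCP and whose axes are the flange's). Camera axes: x right, y down, z forward; pixel columns grow to the right and rows downward; lengths in m; the calibration is good to about 2 mm. A picture is of the moment at which its call begins: read the wrist's pose just before it. camera_info takes no time and is no camera call.
- bot.finish_job(): hands the job in; it is judged then, once.
The state is a dict: "clock": time; "qpos": joint angles; "joint_velocities": joint speeds; "effort": joint torques, N m; "tool_pos": TCP position; "orientation": TCP orientation; "wrist_force": force on the tool from outside, world axes, zero at the start; "wrist_torque": the same for the moment, N m; "opening": opening from 0.0 (shut) to 1.0 (fully open); "grip_force": force on a finger pad.
Only numpy, scipy, OpenCV 4.12 (cv2) and the standard library are available. Lean on these libraries where they do the work, as an engineer would, in place of code of your own. Each camera call takes 0.05 s, during which the arm holds its last target. There are 200 camera calls.

### The job

Get the tilting cartridge carrier ready for a colleague to clamp its hub: first swing the orange flap fully shut over the cartridge so that its tab is down behind the rim, then flip the red-footed kickstand over its centre so that it snaps fully down. Then take the carrier by its black handle, bring it upright and finish while still gripping the handle and holding the carrier upright and still, so that it neither falls back nor leans onto the kickstand. Leave the other things on the bench standing where they are.

Things in the scene. Friction and masses are not known exactly. Their poses are not given: they have to be found in the camera images.
- stand: Fixed steel base plate 170 x 220 x 12 mm with two blue bearing blocks (the hub). Origin: centre of its underside on the bench. Its y axis runs along the carrier and its hub axle, z up; the carrier at the start leans towards the stand's +x, away from the robot.
- carrier: Aluminium trough (70 mm wide along x, y = -130 to +150 mm, z = 50 to 115 mm) on a frame stub, a white cartridge lying in it; about 0.9 kg in all. Origin on the hub axle, 40 mm above the bench; y along the axle, z up through the trough to the handle. Steel cross rim at y = -20 mm (5 mm thick, top at z = 123 mm); handle posts, 10 mm thick, at y = 35 and 135 mm.
- hub_axis (a point): Middle of the axle about which the carrier swings freely, 40 mm above the bench. Stops: 0.30 rad towards the stand's +x (there it leans at the start, by its own weight) and 0.11 rad the other way, where the lowered kickstand would carry it. Upright (its z vertical) lies in between: it balances there only while held.
- handle_mid (a point): Middle of the handle: a round black bar, 18 mm in diameter, 90 mm free length between its posts, along the carrier's y at carrier (0, 85, 200) mm; 77 mm of free space below its axis.
- flap (a joint): Orange flap, 64 mm wide, 100 mm long, 4 mm thick, hinged on the trough's -y end about an axis along x. 0 = shut, flat over the trough, its tab (30 mm wide, reaching 13 mm below) behind the cross rim; 1.57 = standing along the carrier's z; up to 2.1 = leaning out to -y. Stiff hinge (0.04 N m): it stays where it is left.
- flap_hinge (a point): Middle of the flap's hinge axis, at carrier (0, -130, 117) mm.
- flap_edge (a point): Middle of the flap's free edge, 100 mm from the hinge.
- leg (a joint): Kickstand: dark leg on the trough's +y end, turning about an axis along x. 0 = stowed, foot out to +y and 50 degrees above level; positive = downwards; level at 0.87. Spring centre at about 1.0: before it the spring pushes the leg back up, beyond it the leg snaps down to its stop at 2.25, pointing steeply down. Pushing the foot takes 1 to 3 N.
- leg_pivot (a point): Kickstand pivot, at carrier (-42, 166, 60) mm.
- leg_foot (a point): Centre of the red foot, a round bar 18 mm in diameter and 46 mm long along the carrier's x (carrier x = -78 to -32 mm), 84 mm from the pivot measured across the pivot axis.
- cartridge_a: Bystander: upright white cartridge, 48 mm diameter, 215 mm tall; origin at its underside.
- cartridge_b: Bystander: the same.
- flask: Bystander: glass conical flask, 88 mm diameter, 134 mm tall; origin at its underside.
- bottle: Bystander: white bottle with blue cap, 66 mm diameter, 170 mm tall; origin at its underside.
- beaker: Bystander: white beaker, 72 mm diameter, 90 mm tall; origin at its underside.

How it is judged (in metres and radians):
On the way, in this order (a step that is already met when the one before it is completed fails the run):
1. the flap is fully shut, its tab behind the rim (value of joint flap below 0.07 rad and not (value of joint leg above 2.1 rad)), for 0.2 s.
2. the kickstand is snapped fully down, the flap still shut (value of joint flap below 0.07 rad and value of joint leg above 2.1 rad), for 0.2 s.
3. the carrier is gripped by its handle and upright (all of step 2 and angle between carrier's own z axis and vertical below 0.06 rad and contact force between the fingers and carrier above 2 N and distance between the grasp point and handle_mid below 0.07 m), for 0.3 s.
At the end, for the whole second after the job is handed in: The flap is shut (joint below 0.07 rad), the kickstand is down (joint above 2.1 rad), and the gripper still holds the carrier by its handle (fingers press on it with more than 2 N, TCP within 70 mm of the handle's middle), upright within 0.06 rad and still (below 0.1 rad/s) (all of step 3 and angular speed of carrier below 0.1 rad/s); the arm keeps its last pose, push and grip.
It fails at once if a bystander is shifted by more than 30 mm or knocked over (distance of any of cartridge_a, cartridge_b, flask, bottle, beaker from where it was at the start of the episode above 0.03 m or angle between any of cartridge_a, cartridge_b, flask, bottle, beaker's own z axis and vertical above 0.5 rad).
It also fails if it takes over 72 s, if anything falls off the work surface, if the arm or the gripper's body presses on something with over 40 N, if the wrist force passes 120 N, or if a joint passes its speed limit or range.

## Working session

There is one attempt and no reset: what is moved stays moved. The work goes in short steps, Python scripts to look and compute and a shell command to move; the robot and the scene stay as the last step left them, time stands still between calls to the robot, and variables do not carry over. Pictures are saved under pics/ and viewed, at most 10 in all, crops included, and the job is handed in when it is done.

```bash
ls; mkdir -p pics; python3 - <<'E'
from cell import bot, imaging
import cv2, numpy as np
print(bot.read_state())
ims=[]
for n in ("scene","side"):
    p,d=imaging.camera(n); np.savez(f"pics/{n}.npz",p=p,d=d)
    cv2.imwrite(f"pics/{n}0.png",p[:,:,::-1]); i=imaging.camera_info(n); print(n,np.round(i["mtx"],1).tolist(),np.round(i["extrinsics"],3).tolist())
E
```

```text
pics
{'clock': 0.0, 'qpos': array([60.09163938, 30.77863674, -0.25330466, 88.1718786 ,  0.14898229,
       61.14966693, -4.07829417]), 'joint_velocities': array([-0.03158696, -0.07102699, -0.00486765, -0.02155802,  0.02973661,
       -0.04250481, -0.06977264]), 'effort': array([ 3.10779687e-04, -5.83409536e+01,  1.04844958e+00, -2.59099799e+01,
        1.22836005e-02,  9.62326652e-03,  4.38706547e-05]), 'tool_pos': array([ 0.28582899, -0.58311433,  0.24909229]), 'orientation': array([-1.79900451e+02,  7.84392024e-03,  2.61198147e+01]), 'wrist_force': array([0.37394746, 0.56222852, 0.2511891 ]), 'wrist_torque': array([0.04660533, 0.0096147 , 0.02268814]), 'grip_force': 0.0, 'opening': 0.9969206034029429}
scene [[616.5, 0.0, 316.2], [0.0, 616.5, 243.2], [0.0, 0.0, 1.0]] [[-0.662, 0.486, -0.57, 1.429], [0.749, 0.435, -0.499, 0.672], [0.005, -0.758, -0.652, 1.16], [0.0, 0.0, 0.0, 1.0]]
side [[485.1, 0.0, 322.0], [0.0, 485.1, 247.7], [0.0, 0.0, 1.0]] [[-0.797, -0.446, 0.408, 0.069], [-0.604, 0.603, -0.521, 0.561], [-0.014, -0.661, -0.75, 1.099], [0.0, 0.0, 0.0, 1.0]]
```

View pics/scene0.png

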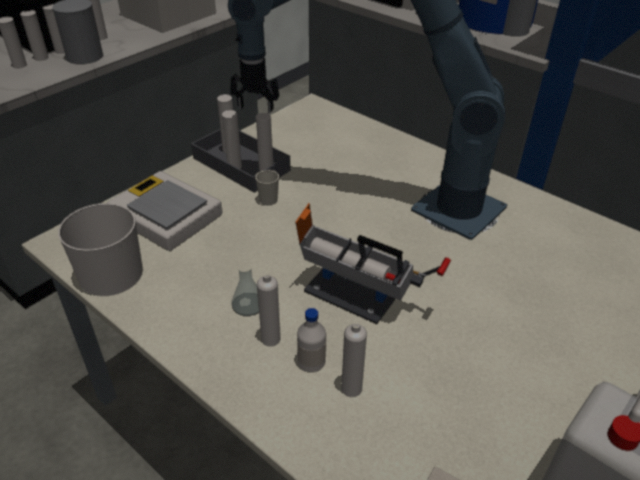

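View pics/side0.png

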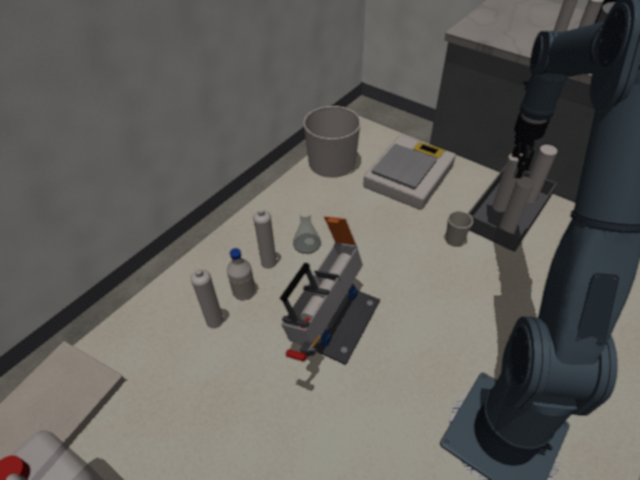

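The scene view shows the carrier at about (355,265), the orange flap up at (305,222), and the red foot at (444,266). The handle is at (380,248), and the cartridges, bottle and flask stand behind the carrier. The side view shows the flap at (341,231), the handle at (295,285) and the foot at (297,354).

```bash
cat > h.py <<'E'
import cv2, numpy as np
from cell import bot, imaging
def cloud(n,p,d,T=None):
    i=imaging.camera_info(n); K=i["mtx"]; E=i["extrinsics"] if T is None else T
    v,u=np.mgrid[0:480,0:640]
    c=np.stack([(u-K[0,2])/K[0,0]*d,(v-K[1,2])/K[1,1]*d,d],-1)
    return c@E[:3,:3].T+E[:3,3]
def col(p,name):
    h=cv2.cvtColor(p,cv2.COLOR_RGB2HSV).astype(int); H,S,V=h[...,0],h[...,1],h[...,2]
    return {"orange":(H>5)&(H<18)&(S>150)&(V>50),"red":((H<5)|(H>174))&(S>150)&(V>60),
            "blue":(H>100)&(H<130)&(S>140)&(V>40),"black":(V<45)}[name]
E
python3 - <<'E'
from h import *
for n in ("scene","side"):
    z=np.load(f"pics/{n}.npz"); W=cloud(n,z["p"],z["d"]); ok=z["d"]>0
    box=(W[...,0]>.25)&(W[...,0]<.8)&(abs(W[...,1])<.35)&(W[...,2]>.02)&ok
    for c in ("orange","red","blue"):
        m=(col(z["p"],c)&box).astype(np.uint8)
        k,l,st,ce=cv2.connectedComponentsWithStats(m)
        for j in range(1,k):
            if st[j,4]<8: continue
            P=W[l==j]; C=P.mean(0); ev,V=np.linalg.eigh(np.cov(P.T))
            print(n,c,st[j,4],ce[j].round(0),"mean",C.round(3),"sd",np.sqrt(abs(ev)).round(4),"long",V[:,2].round(2),"nrm",V[:,0].round(2),"min",P.min(0).round(3),"max",P.max(0).round(3))
    s={"scene":(slice(225,275),slice(350,415)),"side":(slice(255,320),slice(275,320))}[n]
    m=col(z["p"],"black")[s]&box[s]&(W[s][...,2]>.2)
    P=W[s][m]; t=P[P[:,2]>P[:,2].max()-.03]; C=t.mean(0); ev,V=np.linalg.eigh(np.cov(t.T)); q=(t-C)@V[:,2]
    print(n,"handle",len(P),len(t),C.round(3),V[:,2].round(3),q.min().round(3),q.max().round(3),np.sqrt(abs(ev)).round(4))
    # tall things
    m=((W[...,2]>.06)&ok&(W[...,0]>.15)&(W[...,0]<1)&(abs(W[...,1])<.7)).astype(np.uint8)
    k,l,st,ce=cv2.connectedComponentsWithStats(m)
    for j in range(1,k):
        if st[j,4]>60: P=W[l==j]; print("  obj",st[j,4],ce[j].round(0),np.median(P,0).round(3),P.min(0).round(2),P.max(0).round(2))
for n in ("scene","side"):
    z=np.load(f"pics/{n}.npz")["p"]
    c=z[190:340,270:470] if n=="scene" else z[200:370,260:400]
    cv2.imwrite(f"pics/c_{n}.png",cv2.resize(np.clip(c[:,:,::-1].astype(float)*1.7,0,255).astype(np.uint8),None,fx=3.5 if n=="scene" else 3.5,fy=3.5,interpolation=cv2.INTER_CUBIC))
E
```

```text
scene orange 301 [303. 223.] mean [ 0.562 -0.129  0.211] sd [0.0032 0.0158 0.0291] long [-0.26 -0.19 -0.95] nrm [ 0.2  -0.97  0.14] min [ 0.523 -0.142  0.153] max [ 0.596 -0.109  0.256]
scene red 106 [443. 266.] mean [0.437 0.198 0.181] sd [0.0031 0.0051 0.013 ] long [-0.93 -0.15  0.32] nrm [-0.35  0.53 -0.77] min [0.408 0.185 0.161] max [0.457 0.208 0.194]
scene red 47 [390. 276.] mean [0.492 0.092 0.121] sd [0.0027 0.0038 0.0069] long [ 0.06 -0.98 -0.18] nrm [ 0.5  -0.13  0.86] min [0.484 0.08  0.113] max [0.497 0.104 0.127]
scene blue 22 [326. 272.] mean [ 0.518 -0.091  0.037] sd [0.0019 0.0042 0.0064] long [-0.12  0.31  0.94] nrm [0.98 0.19 0.06] min [ 0.515 -0.098  0.025] max [ 0.524 -0.082  0.045]
scene blue 16 [380. 294.] mean [0.491 0.067 0.042] sd [0.0014 0.0038 0.0052] long [-0.12  0.96  0.25] nrm [ 0.92  0.2  -0.33] min [0.486 0.06  0.035] max [0.494 0.075 0.048]
scene blue 8 [379. 298.] mean [0.492 0.066 0.025] sd [0.0011 0.0025 0.0053] long [0.13 0.86 0.49] nrm [ 0.99 -0.14 -0.03] min [0.49  0.059 0.02 ] max [0.494 0.073 0.03 ]
scene blue 118 [311. 315.] mean [0.747 0.06
[... 2240 characters left out ...]
48  0.124] [ 0.79 -0.65  0.06] [ 0.98 -0.45  0.17]
  obj 1701 [404. 165.] [ 0.627 -0.602  0.072] [ 0.54 -0.7   0.06] [ 0.72 -0.52  0.08]
  obj 389 [460. 221.] [ 0.36  -0.477  0.077] [ 0.33 -0.57  0.06] [ 0.4  -0.43  0.1 ]
  obj 739 [264. 232.] [ 0.744 -0.05   0.15 ] [ 0.73 -0.09  0.06] [ 0.78 -0.04  0.22]
  obj 278 [306. 226.] [ 0.702 -0.175  0.083] [ 0.69 -0.21  0.06] [ 0.74 -0.16  0.13]
  obj 5506 [321. 291.] [0.504 0.025 0.14 ] [ 0.41 -0.15  0.06] [0.6  0.21 0.26]
  obj 755 [239. 270.] [0.731 0.07  0.113] [0.71 0.03 0.06] [0.77 0.09 0.17]
  obj 865 [205. 292.] [0.724 0.185 0.154] [0.71 0.15 0.06] [0.76 0.2  0.22]
  obj 3232 [ 45. 461.] [0.633 0.633 0.229] [0.55 0.6  0.06] [0.69 0.7  0.28]
```

View pics/c_scene.png

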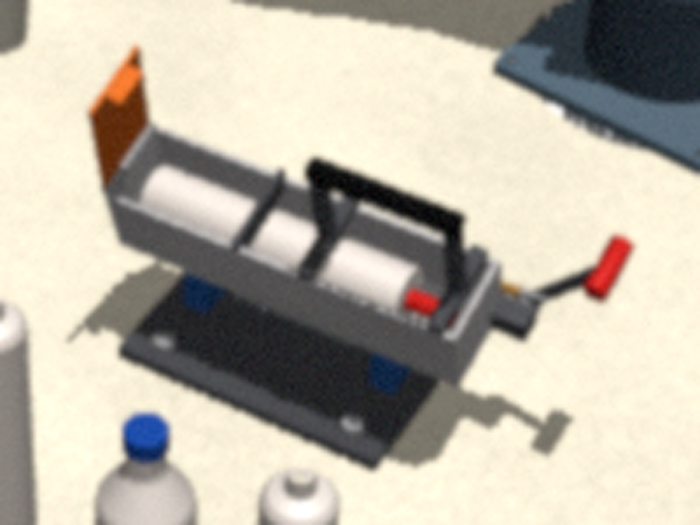

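```bash
python3 -m crank '{"moves":[0,0,-0.143,0,0,-1.3,0,0,0,-0.143,0,0,-1.3,0,0,0,-0.143,0,0,-1.3,0,0,0,-0.143,0,0,-1.3,0,0,0,-0.143,0,0,-1.3,0,0,0,-0.143,0,0,-1.3,0,0,0,-0.143,0,0,-1.3,0,0,0,-0.143,0,0,-1.3,0,0,0,-0.143,0,0,-1.3,0,0,0,0,0,0,0,0,0,0,0,0,0,0,0]}' 40
cat >> h.py <<'E'
from scipy.spatial.transform import Rotation as R
YAW=np.radians(9.8); O=np.array([.485,-.014,.040])
def car(p,lean=.30):  # carrier mm -> world m
    return O+R.from_euler("z",YAW).apply(R.from_euler("y",lean).apply(np.array(p)/1000))
def off(dx,dy,dz): return R.from_euler("z",YAW).apply(np.array([dx,dy,dz])/1000)
def delta(P,start=None):  # cm in tool axes from the measured pose
    s=bot.read_state(); t=R.from_euler("xyz",s["orientation"],degrees=True)
    return (t.inv().apply(np.array(P)-(s["tool_pos"] if start is None else start))*100).round(2)
E
cat > flap.py <<'E'
from h import *
s=bot.read_state(); print(s["tool_pos"].round(4),s["orientation"].round(2),s["qpos"].round(1))
def fp(th,r=80,back=0): return car((-5,-130+r*np.cos(th)-2*np.sin(th),117+r*np.sin(th)+2*np.cos(th)))+off(14.5,-11-back,19)
p=fp(1.45,80,40); print("pre",p.round(3),delta(p))
for th in (1.45,1.2,1.0,.8,.6,.4,.25,.12,.05,0): q=fp(th); print(th,q.round(3),delta(q,p)); p=q
E
python3 flap.py
```

```text
clock: 1.2
tool_pos: [0.2859, -0.5835, 0.3663]
orientation: [-180.0, -0.0, 99.6]
wrist_force: [-1.3, -0.1, -0.1]
opening: 0.004
grip_force: 0.0
[ 0.2859 -0.5835  0.3663] [-1.7999e+02 -4.0000e-02  9.9630e+01] [ 70.5  26.6 -15.7  79.1   7.2  75.2  64.1]
pre [ 0.581 -0.173  0.248] [35.49 35.99 11.81]
1.45 [ 0.575 -0.134  0.248] [ 4.   -0.01  0.  ]
1.2 [ 0.57  -0.115  0.244] [ 1.95 -0.13  0.42]
1.0 [ 0.565 -0.101  0.238] [ 1.44 -0.21  0.66]
0.8 [ 0.561 -0.089  0.228] [ 1.27 -0.29  0.92]
0.6 [ 0.555 -0.079  0.217] [ 1.06 -0.36  1.14]
0.4 [ 0.55  -0.072  0.204] [ 0.8  -0.41  1.32]
0.25 [ 0.546 -0.068  0.193] [ 0.41 -0.33  1.08]
0.12 [ 0.543 -0.067  0.183] [ 0.22 -0.3   0.97]
0.05 [ 0.541 -0.066  0.178] [ 0.06 -0.16  0.53]
0 [ 0.54  -0.066  0.174] [ 0.02 -0.12  0.38]
```

```bash
python3 -m crank '{"moves":[0,0,0,3,3,0,0,0,0,0,3,3,0,0,0,0,0,3,3,0,0,0,0,0,3,3,0,0,0,0,0,3,3,0,0,0,0,0,3,3,0,0,0,0,0,3,3,0,0,0,0,0,3,3,0,0,0,0,0,3,3,0,0,0,0,0,3,3,0,0,0,0,0,2.5,3,0,0,0,0,0,0,0,0,0]}'; python3 flap.py | head -2
```

```text
clock: 2.4
tool_pos: [0.5583, -0.1999, 0.3658]
orientation: [179.9, -0.2, 100.2]
wrist_force: [0.3, 0.8, 0.4]
opening: 0.002
grip_force: 0.0
[ 0.5583 -0.1999  0.3658] [179.94  -0.24 100.22] [ 35.3  21.8 -26.8  87.7   9.8  72.9  17.5]
pre [ 0.581 -0.173  0.248] [ 2.17  2.73 11.76]
```

Go down, take a look before contact.

```bash
python3 -m crank '{"moves":[0,0,0,0,0.7,3,0,0,0,0,0,0.7,3,0,0,0,0,0,0.7,3,0,0,0,0,0,0.6,2.8,0,0,0,0,0,0,0,0]}'; python3 flap.py | head -2
python3 - <<'E'
from h import *
p,_=imaging.camera("side"); q,_=imaging.camera("scene")
a=cv2.resize(p[150:370,250:450],(560,616))[:590]; b=cv2.resize(q[150:330,270:470],None,fx=1.2,fy=1.2)
cv2.imwrite("pics/s1.png",np.clip(a[:,:,::-1]*1.5,0,255).astype(np.uint8))
E
```

```text
clock: 2.9
tool_pos: [0.5793, -0.2019, 0.244]
orientation: [-179.5, -0.2, 99.7]
wrist_force: [-0.1, 0.8, -0.8]
opening: 0.001
grip_force: 0.0
[ 0.5793 -0.2019  0.244 ] [-179.54   -0.23   99.73] [ 32.9  30.  -25.   92.7  13.9  60.9  13.6]
pre [ 0.581 -0.173  0.248] [ 2.79  0.68 -0.43]
```

View pics/s1.png

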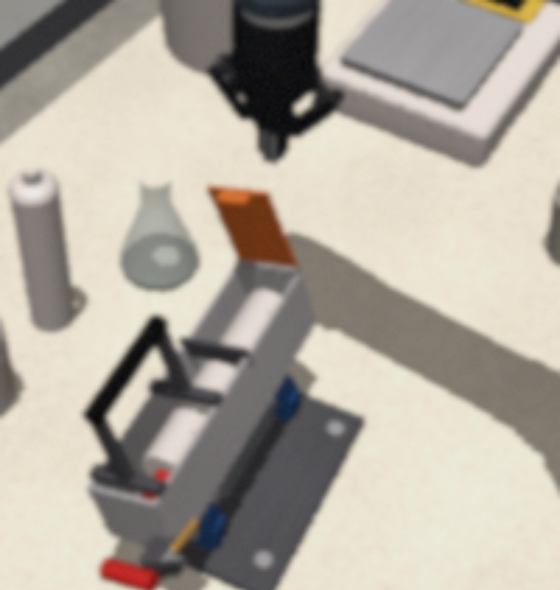

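The picture shows the closed fingers at (270,150), behind (-y side of) the orange flap at (250,225), clear of it and of the flask.

```bash
python3 -m crank '{"moves":[0,0,0,1.4,0.3,-0.2,0,0,0,0,1.4,0.3,-0.2,0,0,0,0,2,0,0,0,0,0,0,2,0,0,0,0,0,0,1,-0.1,0.2,0,0,0,0,1,0,0.2,0,0,0,0,1.4,-0.2,0.7,0,0,0,0,1.3,-0.3,0.9,0,0,0,0,1.1,-0.4,1.1,0,0,0,0,0,0,0,0]}'; python3 - <<'E'
from flap import *
for th in (.6,.4,.2,0): print(th,delta(fp(th)))
E
```

```text
clock: 4.0
tool_pos: [0.5545, -0.0769, 0.2199]
orientation: [-179.8, -0.1, 100.0]
wrist_force: [-0.7, 0.3, 0.1]
opening: -0.001
grip_force: 0.0
[ 0.5545 -0.0769  0.2199] [-1.7977e+02 -1.0000e-01  1.0000e+02] [ 24.1  26.7 -27.2 102.2  14.4  54.8   1. ]
pre [ 0.581 -0.173  0.248] [-9.96  0.96 -2.87]
1.45 [ 0.575 -0.134  0.248] [4.   0.01 0.01]
1.2 [ 0.57  -0.115  0.244] [ 1.95 -0.12  0.42]
1.0 [ 0.565 -0.101  0.238] [ 1.44 -0.2   0.66]
0.8 [ 0.561 -0.089  0.228] [ 1.28 -0.28  0.92]
0.6 [ 0.555 -0.079  0.217] [ 1.06 -0.35  1.15]
0.4 [ 0.55  -0.072  0.204] [ 0.8  -0.4   1.32]
0.25 [ 0.546 -0.068  0.193] [ 0.41 -0.33  1.08]
0.12 [ 0.543 -0.067  0.183] [ 0.22 -0.3   0.97]
0.05 [ 0.541 -0.066  0.178] [ 0.06 -0.16  0.53]
0 [ 0.54  -0.066  0.174] [ 0.02 -0.12  0.38]
0.6 [-0.23  0.04  0.29]
0.4 [ 0.57 -0.36  1.61]
0.2 [ 1.08 -0.8   3.06]
0 [ 1.27 -1.27  4.58]
```

```bash
python3 -m crank '{"moves":[0,0,0,0.4,-0.3,1.3,0,0,0,0,0.4,-0.4,1.3,0,0,0,0,0.2,-0.3,1,0,0,0,0,0.1,-0.2,0.7,0,0,0,0,0,0,0.2,0,0,0,0,0,0,0,0,0,0,0,0,0,0,0]}'; cat >look.py <<'E'
from h import *
import sys
for n in ("scene","side"):
    p,d=imaging.camera(n); W=cloud(n,p,d)
    for c in ("orange","red"):
        m=col(p,c)&(d>0)&(W[...,0]>.25)&(W[...,0]<.65)&(abs(W[...,1])<.35)&(W[...,2]>.02)
        P=R.from_euler("y",-.30).apply(R.from_euler("z",-YAW).apply(W[m]-O))*1000
        k=P[:,1]<190 if c=="orange" else P[:,1]>140
        if k.any(): print(n,c,k.sum(),"carrier mm p5/med/p95",np.percentile(P[k],[5,50,95],axis=0).round(0).tolist())
    cv2.imwrite(f"pics/{sys.argv[1]}_{n}.png",np.clip(cv2.resize(p[160:360,260:470],None,fx=2.8,fy=2.8)[:,:,::-1]*1.5,0,255).astype(np.uint8))
E
python3 look.py s2
```

```text
clock: 4.7
tool_pos: [0.5435, -0.0703, 0.1773]
orientation: [180.0, 0.0, 99.8]
wrist_force: [-0.9, 0.3, 0.7]
opening: -0.004
grip_force: 0.0
scene orange 535 carrier mm p5/med/p95 [[-28.0, -127.0, 117.0], [7.0, -71.0, 122.0], [27.0, -35.0, 128.0]]
scene red 104 carrier mm p5/med/p95 [[-75.0, 210.0, 124.0], [-51.0, 218.0, 131.0], [-34.0, 223.0, 136.0]]
side orange 360 carrier mm p5/med/p95 [[-31.0, -117.0, 119.0], [-13.0, -61.0, 123.0], [21.0, -35.0, 126.0]]
side red 134 carrier mm p5/med/p95 [[-79.0, 211.0, 124.0], [-61.0, 218.0, 131.0], [-39.0, 223.0, 134.0]]
```

```bash
python3 -m crank '{"moves":[0,0,0,0,0,0.3,0,0,0,0,0,0,0.3,0,0,0,0,0,0,0.2,0,0,0,0,0,0,0,0]}'
```

```text
clock: 5.2
tool_pos: [0.5436, -0.0701, 0.1712]
orientation: [180.0, 0.1, 99.8]
wrist_force: [-6.4, 0.6, 21.9]
opening: 0.0
grip_force: 9.3
```

```bash
python3 -m crank '{"moves":[0,0,0,0,0,0,0,0,0,0,0,0,0,0,0,0,0,0,0,0,0,0,0,0,0,0,-2,0,0,0,0,0,0,-3,0,0,0,0,0,0,-4,0,0,0,0,0,0,-4,0,0,0,0,0,0,0,0]}'; python3 look.py s3
python3 - <<'E'
from h import *
import numpy as np
p,d=imaging.camera("scene"); W=cloud("scene",p,d)
m=col(p,"orange")&(d>0)&(W[...,0]>.4)&(W[...,0]<.65)&(abs(W[...,1])<.35)&(W[...,2]>.02)
P=R.from_euler("y",-.30).apply(R.from_euler("z",-YAW).apply(W[m]-O))*1000
A=np.c_[P[:,:2],np.ones(len(P))]; print("slopes",np.linalg.lstsq(A,P[:,2],rcond=None)[0].round(3))
def lp(th,down=0): # foot arc, contact point atop foot at carrier x -45
    a=np.radians(50)-th; return car((-45,166+84*np.cos(a),60+84*np.sin(a)))+off(0,0,9+19)
for th in (0,.2,.4,.6,.8,1,1.1,1.2): print(th,lp(th).round(3),delta(lp(th)))
E
```

```text
clock: 6.0
tool_pos: [0.5461, -0.0699, 0.3044]
orientation: [179.5, 0.2, 99.9]
wrist_force: [-0.2, -0.2, -1.1]
opening: -0.0
grip_force: 0.0
scene orange 793 carrier mm p5/med/p95 [[-29.0, -126.0, 115.0], [-1.0, -80.0, 120.0], [26.0, -37.0, 125.0]]
scene red 106 carrier mm p5/med/p95 [[-74.0, 211.0, 124.0], [-52.0, 218.0, 132.0], [-34.0, 223.0, 136.0]]
side orange 574 carrier mm p5/med/p95 [[-29.0, -124.0, 117.0], [-3.0, -78.0, 120.0], [23.0, -37.0, 123.0]]
side red 135 carrier mm p5/med/p95 [[-79.0, 211.0, 125.0], [-61.0, 219.0, 130.0], [-39.0, 223.0, 134.0]]
slopes [ 1.00000e-02 -5.00000e-03  1.19524e+02]
0 [0.441 0.202 0.2  ] [28.52 -5.31  9.82]
0.2 [0.436 0.213 0.189] [29.69 -5.66 10.97]
0.4 [0.43  0.221 0.175] [30.6  -6.07 12.32]
0.6 [0.425 0.226 0.16 ] [31.21 -6.53 13.81]
0.8 [0.419 0.228 0.144] [31.5  -7.02 15.39]
1 [0.415 0.227 0.128] [31.46 -7.51 16.99]
1.1 [0.412 0.225 0.121] [31.31 -7.76 17.78]
1.2 [0.41  0.222 0.113] [31.08 -7.99 18.55]
```

The flap plane's slope is about 0, so it is shut. Next is the leg.

```bash
python3 -m crank '{"moves":[0,0,0,3.6,-0.7,0,0,0,0,0,3.6,-0.7,0,0,0,0,0,3.6,-0.7,0,0,0,0,0,3.6,-0.7,0,0,0,0,0,3.6,-0.7,0,0,0,0,0,3.6,-0.7,0,0,0,0,0,3.6,-0.7,0,0,0,0,0,3.6,-0.4,0,0,0,0,0,0,0,3,0,0,0,0,0,0,3,0,0,0,0,0,0,2.5,0,0,0,0,0,0,0,0]}'; cat >leg.py <<'E'
from h import *
def lp(th): 
    a=np.radians(50)-th; return car((-45,166+84*np.cos(a),60+84*np.sin(a)))+off(0,0,9+19)
for th in (0,.2,.4,.6,.8,1,1.1,1.2,1.3): print(th,lp(th).round(3),delta(lp(th)))
E
python3 leg.py
```

```text
clock: 7.35
tool_pos: [0.4384, 0.203, 0.2099]
orientation: [-179.5, 0.1, 99.9]
wrist_force: [-0.4, -0.1, 0.8]
opening: 0.005
grip_force: 0.0
0 [0.441 0.202 0.2  ] [-0.17  0.28  0.97]
0.2 [0.436 0.213 0.189] [ 1.   -0.06  2.12]
0.4 [0.43  0.221 0.175] [ 1.91 -0.46  3.47]
0.6 [0.425 0.226 0.16 ] [ 2.53 -0.91  4.97]
0.8 [0.419 0.228 0.144] [ 2.82 -1.39  6.55]
1 [0.415 0.227 0.128] [ 2.78 -1.87  8.15]
1.1 [0.412 0.225 0.121] [ 2.63 -2.11  8.95]
1.2 [0.41  0.222 0.113] [ 2.4  -2.34  9.72]
1.3 [0.409 0.219 0.105] [ 2.09 -2.56 10.47]
```

```bash
python3 -m crank '{"moves":[0,0,0,0,0.2,1,0,0,0,0,1,-0.2,1.1,0,0,0,0,0.9,-0.3,1.3,0,0,0,0,0.6,-0.4,1.5,0,0,0,0,0.3,-0.5,1.6,0,0,0,0,0,-0.5,1.6,0,0,0,0,0,-0.3,0.8,0,0,0,0,-0.2,-0.3,0.8,0,0,0,0,0,0,0.8,0,0,0,0,0,0,0,0,0,0,0,0,0,0,0]}'; python3 look.py s4; python3 leg.py|tail -2
```

```text
clock: 8.45
tool_pos: [0.4148, 0.2262, 0.1091]
orientation: [180.0, 0.0, 99.8]
wrist_force: [0.4, -0.6, -0.1]
opening: -0.001
grip_force: 0.0
scene orange 799 carrier mm p5/med/p95 [[-29.0, -126.0, 115.0], [-1.0, -81.0, 120.0], [26.0, -37.0, 125.0]]
scene red 54 carrier mm p5/med/p95 [[-74.0, 176.0, -21.0], [-50.0, 182.0, -16.0], [-35.0, 186.0, -11.0]]
side red 55 carrier mm p5/med/p95 [[-79.0, 175.0, -22.0], [-68.0, 181.0, -17.0], [-57.0, 185.0, -13.0]]
1.2 [0.41  0.222 0.113] [-0.33 -0.51 -0.34]
1.3 [0.409 0.219 0.105] [-0.64 -0.74  0.4 ]
```

View pics/s4_scene.png

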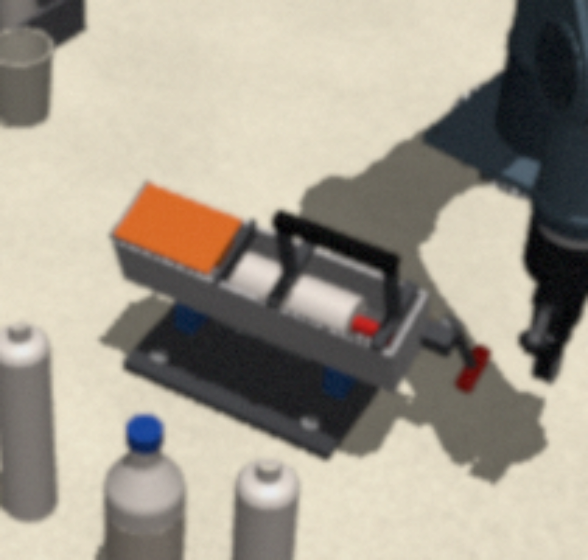

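The leg is down: the red foot hangs at (472,369) and its carrier position (182,-17) mm matches the stop. The flap is still shut. I'll go to the handle next.

```bash
python3 -m crank '{"moves":[0,0,0,0,0,-4,8.5,0,0,0,0,0,-4,8.5,0,0,0,0,0,-4,8.5,0,0,0,0,0,-4,8.5,0,0,0,0,0,-4,8.5,0,0,0,0,0,-3,8.5,0,0,0,0,0,0,8.5]}' 50; cat >grip.py <<'E'
from h import *
H=car((0,85,200)); U=car((0,85,200),0)
s=bot.read_state(); print("handle",H.round(4),"upright",U.round(4),"d",delta(H),"dU",delta(U), "pre40",delta(H+off(12+18,0,57)), "deviation",((s["tool_pos"]-H)*1000).round(1))
E
python3 grip.py
```

```text
clock: 9.25
tool_pos: [0.4162, 0.2278, 0.3435]
orientation: [179.5, -0.1, 99.8]
wrist_force: [-0.2, 0.6, 0.2]
opening: 0.995
grip_force: 0.0
handle [0.5288 0.0798 0.2311] upright [0.4705 0.0698 0.24  ] d [-16.52   8.46  11.28] dU [-16.51   2.56  10.34] pre40 [-16.51  11.51   5.61] deviation [-112.5  147.9  112.4]
```

```bash
python3 -m crank '{"moves":[0,0,0,-3.3,2.3,0,8.5,0,0,0,-3.3,2.3,0,8.5,0,0,0,-3.3,2.3,0,8.5,0,0,0,-3.3,2.3,0,8.5,0,0,0,-3.3,2.3,0,8.5,0.1,0,0,0,0,0,8.5,0.1,0,0,0,0,0,8.5,0.1,0,0,0,0,0,8.5,0,0,0,0,0,0,8.5]}' 50; python3 grip.py
python3 - <<'E'
from h import *
p,d=imaging.camera("wrist"); cv2.imwrite("pics/w1.png",np.clip(p[:,:,::-1]*1.6,0,255).astype(np.uint8))
E
```

```text
clock: 10.15
tool_pos: [0.5566, 0.0835, 0.3363]
orientation: [-162.5, -0.1, 99.8]
wrist_force: [0.6, 0.4, 0.1]
opening: 0.997
grip_force: 0.0
handle [0.5288 0.0798 0.2311] upright [0.4705 0.0698 0.24  ] d [ 0.11  0.49 10.88] dU [ 0.11 -5.42 11.8 ] pre40 [0.11 1.64 4.54] deviation [ 27.8   3.6 105.3]
```

View pics/w1.png

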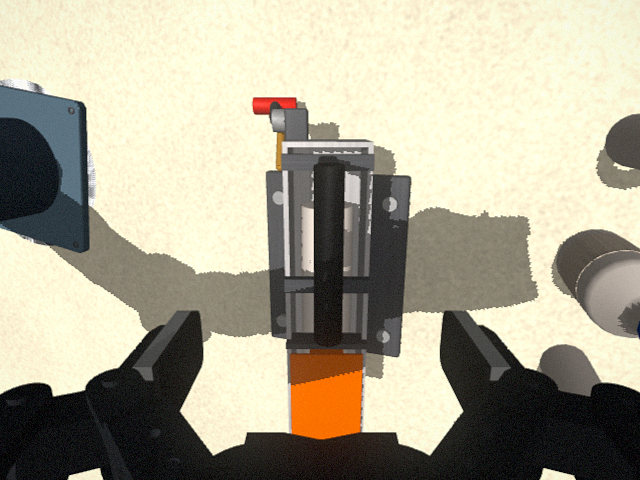

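The wrist view shows the black bar at column 328, centred between the open fingers (pads at columns 200 and 445). The flap is shut and the foot is down at (275,105).

```bash
python3 -m crank '{"moves":[0,0,0,0,0.2,3,8.5,0,0,0,0,0.2,3,8.5,0,0,0,0,0.1,3,8.5,0,0,0,0,0,1.8,8.5,0,0,0,0,0,0,8.5,0,0,0,0,0,0,0,0,0,0,0,0,0,0,0,0,0,0,0,0,0,0,0,0,0,0,0,0,0,0,0,0,0,0,0,0,0,0,0,0,0,0]}' 50; python3 grip.py
```

```text
clock: 11.3
tool_pos: [0.5295, 0.0789, 0.235]
orientation: [-162.9, -0.0, 99.8]
wrist_force: [0.4, 0.2, 6.1]
opening: 0.188
grip_force: 48.8
handle [0.5288 0.0798 0.2311] upright [0.4705 0.0698 0.24  ] d [0.1  0.06 0.39] dU [ 0.11 -5.85  1.28] pre40 [ 0.1   1.25 -5.94] deviation [ 0.7 -0.9  3.9]
```

```bash
python3 -m crank '{"moves":[-0.037,0,0,0,-0.75,0,0,-0.037,0,0,0,-0.75,0,0,-0.037,0,0,0,-0.75,0,0,-0.037,0,0,0,-0.75,0,0,-0.037,0,0,0,-0.75,0,0,-0.037,0,0,0,-0.75,0,0,-0.037,0,0,0,-0.75,0,0,-0.037,0,0,0,-0.75,0,0,0,0,0,0,0,0,0,0,0,0,0,0,0,0]}'; python3 grip.py; python3 - <<'E'
from h import *
# lean from flap plane, both views
for n in ("scene","side"):
    p,d=imaging.camera(n); W=cloud(n,p,d)
    m=col(p,"orange")&(d>0)&(W[...,0]>.35)&(W[...,0]<.65)&(abs(W[...,1])<.35)&(W[...,2]>.1)
    P=R.from_euler("z",-YAW).apply(W[m]-O)*1000
    print(n,len(P),np.percentile(P,[5,50,95],axis=0).round(0).tolist(),"slopes",np.linalg.lstsq(np.c_[P[:,:2],np.ones(len(P))],P[:,2],rcond=None)[0].round(3))
E
```

```text
clock: 12.3
tool_pos: [0.4707, 0.0688, 0.2441]
orientation: [-179.7, -0.0, 99.9]
wrist_force: [0.6, 1.8, -3.6]
opening: 0.19
grip_force: 49.3
handle [0.5288 0.0798 0.2311] upright [0.4705 0.0698 0.24  ] d [0.09 5.92 1.27] dU [0.1  0.   0.41] pre40 [ 0.09  8.88 -4.44] deviation [-58.1 -11.   13.1]
scene 612 [[-29.0, -126.0, 117.0], [-0.0, -81.0, 121.0], [28.0, -36.0, 124.0]] slopes [ 1.50000e-02 -0.00000e+00  1.20597e+02]
side 667 [[-31.0, -125.0, 118.0], [-4.0, -82.0, 121.0], [25.0, -34.0, 127.0]] slopes [ -0.326   0.608 173.89 ]
```

```bash
python3 -m crank '{"moves":[0,0,0,0,0,0,0,0,0,0,0,0,0,0,0,0,0,0,0,0,0,0,0,0,0,0,0,0,0,0,0,0,0,0,0]}'; sed -i 's/"y",-.30/"y",0/' look.py; python3 look.py s5
```

```text
clock: 12.9
tool_pos: [0.4709, 0.0688, 0.2442]
orientation: [-179.7, -0.0, 99.9]
wrist_force: [-0.5, 2.5, -7.2]
opening: 0.191
grip_force: 48.9
scene orange 617 carrier mm p5/med/p95 [[-28.0, -126.0, 117.0], [-0.0, -81.0, 121.0], [28.0, -36.0, 125.0]]
scene red 60 carrier mm p5/med/p95 [[-71.0, 175.0, -18.0], [-48.0, 181.0, -15.0], [-33.0, 186.0, -9.0]]
side orange 667 carrier mm p5/med/p95 [[-30.0, -125.0, 118.0], [-4.0, -82.0, 121.0], [25.0, -34.0, 125.0]]
side red 85 carrier mm p5/med/p95 [[-75.0, 175.0, -19.0], [-57.0, 181.0, -15.0], [-38.0, 186.0, -12.0]]
```

View pics/s5_scene.png

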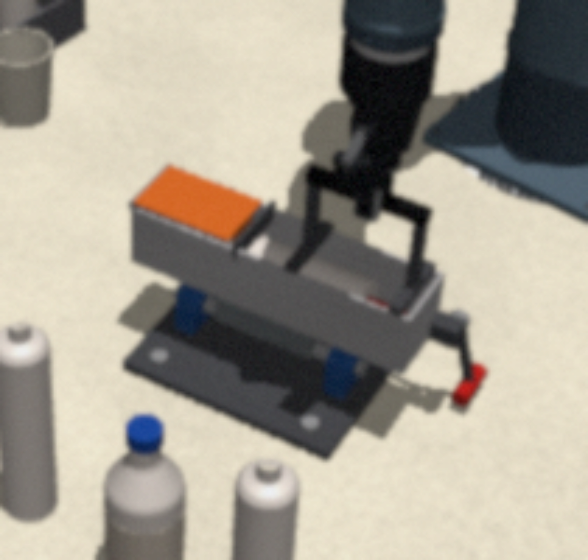

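The carrier is upright in the gripper, with the flap shut at (195,205) and the foot down at (470,385). Nothing else has moved, so I'm handing in.

```bash
python3 -c "
from cell import bot
print(bot.finish_job())"
```

```text
the job is handed in; nothing more can be done
None
```

I shut the flap, snapped the kickstand down and handed the job in at about 13 s, with the gripper holding the carrier still by its handle and upright to within about 0.02 rad as I measured it; no verdict came back.

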